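Set the pendulum angle gauge on the stud block

TASK

The angle gauge has toppled onto its side: stand it upright on its foot on the bench. Then set the middle of its foot on the tall middle rail of the stud block, its dial squarely across the rail, and rock it there until its swinging pointer settles on the red mark of the dial. Finish while still holding it like that, foot resting on the rail and pointer at rest on the mark, and leave the other things on the bench where they are.

Things in the scene. Friction and masses are not known exactly. Their poses are not given: they have to be found in the camera images.
- gauge: loose angle gauge, 0.43 kg, 148 mm high standing: dark steel foot 80 (y) x 44 (x) x 22 mm, grey round dial housing (diameter 80, 26 thick, centre 62 mm up) with white dial on its -x face, black grip on top. Origin: centre of the foot's underside; x into the dial, y to the left facing the dial, z up. Starts lying on its +y side, dial to the robot, grip to the robot's left, origin 40 mm up
- gauge_foot (a point): centre of the underside of the gauge's foot. The foot holds most of the weight (centre of mass some 33 mm above its underside): once turned over its lower edge by more than about 45 degrees from lying, the gauge falls upright by itself
- gauge_handle (a point): centre of the gauge's black grip, 20 mm (x) x 24 mm (y), from 100 to 148 mm above the foot's underside; this point is 124 mm above it
- gauge_pointer (a joint): black pointer, hangs freely from the dial's centre, swings about a second; rad in the dial, 0 = pointing to the foot, positive to the gauge's +y. Reads 0 with the gauge upright; leaning the gauge's top to its own +y (to the left as one faces the dial) by an angle makes it read plus that angle
- gauge_mark (a joint): angle of the red mark on the dial, counted like the pointer's; between 0.18 and 0.36 rad, different every time; stiff, stays where it is
- pointer_tip (a point): point on the pointer 32 mm from the dial's centre
- mark_tip (a point): middle of the red mark (a tab 7 mm wide), 32 mm from the dial's centre; the pointer's point meets it when both angles are equal
- stud_block: stud block, fixed: light timber offcut 80 (x) x 130 (y) x 30 mm with three round steel rails, 70 mm long, along its x: tall middle one (radius 12, top 60 mm up), one at y = -32 mm (radius 6, top 58.5 mm), one at y = +32 mm (radius 6, top 41 mm). Origin: centre of the underside. A gauge let go drops onto a side rail, leaning 0.05 rad to -y or 0.56 to +y; so rock it to +y, and hold
- stud_crest (a point): middle of the top line of the middle rail, 60 mm above the bench (rail axis 12 mm below)
- vial_black: bystander: small vial with black cap, 25 x 48 mm
- vial_red: bystander: small vial with red cap, 25 x 48 mm
- reagent_green: bystander: reagent bottle with white cap and green band, 43 x 86 mm
- sample_jar: bystander: jar with yellow cap, 52 x 66 mm
- timer: bystander: white bench timer, 58 x 66 x 19 mm
- dish: bystander: flat round pink dish, 90 x 15 mm

How it is judged:
By the outcome, as a careful person would: the job done as asked, in the order asked, and still so for the second after the job is handed in, while the arm keeps its last pose, push and grip.
It also fails if it takes over 61 s, if anything falls off the work surface, if the arm or the gripper's body presses on something with over 40 N, if the wrist force passes 120 N, or if a joint passes its speed limit or range.

ROBOT

A 7-joint arm with a two-finger parallel gripper is mounted at the origin on a cart in front of the work surface, level with it; the furniture and walls round the work are solid. World frame = base frame: x ahead of the robot, y to its left, z up, the work surface at z = 0. Lengths are in mm, angles in rad, forces in N, time in s.
With the tool pointing down it reaches from about 350 to 900 mm from the base axis. Payload 7.2 kg.
Tool frame: the origin (TCP) lies midway between the tips of the shut fingers; the grasp point (between the pads) lies 19 mm behind it (bot.hold_point_z is the distance from the TCP to the grasp point, in mm); z points along the fingers, y is the direction in which the jaws open and shut (so a half turn about z gives the same grasp; the last joint's range is limited). The gripper opens to 88 mm and grips with 3 to 60 N. Pads are 20 mm wide; open, the fingers measure 115 mm over their backs; the gripper's body (75 mm by 178 mm) begins 61 mm behind the grasp point.
Start: joints at [-1.402, 0.411, -0.013, 1.596, 0.006, 1.134, -0.082], TCP at [146.63, 607.56, 222.653] pointing down, gripper open.
Joint ranges: [-2.95, 2.95], [-0.29, 1.99], [-1.47, 1.44], [0.14, 2.54], [-1.03, 4.17], [0.13, 1.85], [-2.86, 2.86]. Speed limits (rad/s): [2.39, 2.39, 3.01, 3.01, 3.14, 3.14, 3.14].

INTERFACE

Orientations are given as a unit quaternion [x, y, z, w].
In Python, from rig import bot gives the robot as it stands.
- The arm moves only by the tool servo_tool, never from a script. Its argument "rows" is text: rows parted by semicolons, each of 7 numbers parted by spaces: the turn, a rotation vector about the tool's x, y, z in degrees, then the shift along the tool's x, y, z in mm, then the closure, from -1 (fully open) to 1 (shut). In form: rx ry rz dx dy dz claw; .... A call has 1 to 12 rows; each row is the pose to reach, as a shift and turn from the pose commanded when the call began, along the tool's axes at that moment; what a row does not reach only later rows make up. A row lasts 1/8 s, in which the tool goes at most 62.5 mm and 10.7 degrees, less where a joint would pass 70% of its speed; a pose out of reach is approached as far as the arm can. A call with a gripper value outside its range is refused whole. The fingers move at their own pace and stop on an object; "grip_force" is the grip in N (left out, the last holds). Time passes only in rows, so rows that repeat a pose let the fingers close. It gives the time, the measured TCP pose, the force and the opening at its end, in the units of the state.
- bot.get_obs(): the state, without advancing time (a new reading comes with each control period).
- bot.read_camera(name): name is "side" or "top"; returns the picture (400x640x3 uint8, red, green, blue); there is no depth.
- bot.calibration(name): a dict with "camera_matrix" (3x3 intrinsics, pixels), "rvec" (rotation vector, rad) and "tvec" (3), from world to camera coordinates, as OpenCV has them. Camera axes: x right, y down, z forward; pixel columns grow to the right and rows downward; lengths in mm; the calibration is good to about 2 mm. A picture is of the moment at which its call begins. calibration takes no time and is no camera call.
- bot.finish_job(): hands the job in, once; it reports no verdict.
Trained networks look in the newest picture that a camera, given by its name, has taken for a name from the list of things; names that differ only in an ending like _2 or _b are one class to them, and where a whole thing is asked for, a point or a joint stands for the part that bears it (a point fixed in the world has none). Each returns a list of dicts, best first, with "confidence" (0 to 1); they miss things now and then, are a little off and sometimes report something else, mostly with a low value. They report only what shows in the picture. A call takes as long as a camera call.
- bot.cut_out(target, camera): "mask" (400x640 bool, what is visible of it) and "rect" ([left, top, right, bottom] in pixels, round what is visible of it).
- bot.spot_point(target, camera): "pixel" ([column, row] in pixels: a listed point, or the origin of a listed thing).
The state is a dict: "time_s": time; "qpos": joint angles; "joint_vel": joint speeds; "joint_efforts": joint torques, N m; "tcp_pos": TCP position; "tcp_rot": TCP orientation; "contact_force": force on the tool from outside, world axes, zero at the start; "ft_torque": the same for the moment, N m; "opening": opening from 0.0 (shut) to 1.0 (fully open).
Only numpy, scipy, OpenCV 4.12 (cv2) and the standard library are available. Lean on these libraries where they do the work, as an engineer would, in place of code of your own. Each camera call takes 0.05 s, during which the arm holds its last target.

## Working session

There is one attempt and no reset: what is moved stays moved. The work goes in short steps, Python scripts to look and compute and a tool call to move; the robot and the scene stay as the last step left them, time stands still between calls to the robot, and variables do not carry over. Pictures are saved under pics/ and viewed, and the job is handed in when it is done.

Besides the shell and the picture viewer there is one more tool, called after "Emit:" as a command line: name --argument value ..., lists and objects as JSON in quotes. servo_tool: Moves the arm, as the interface text tells. Its arguments: {"type":"object","properties":{"rows":{"type":"string"},"grip_force":{"type":"number"}},"required":["rows"]}

```bash
ls; mkdir -p pics; cat > h.py <<'E'
import numpy as np, cv2
from scipy.spatial.transform import Rotation as R
from rig import bot
def save(cam,name,crop=None,s=1):
    im=bot.read_camera(cam)[:,:,::-1].copy()
    if crop: im=im[crop[1]:crop[3],crop[0]:crop[2]]
    if s!=1: im=cv2.resize(im,None,fx=s,fy=s,interpolation=cv2.INTER_CUBIC)
    cv2.imwrite('pics/'+name+'.png',im)
def cal(cam):
    c=bot.calibration(cam);K=np.array(c['camera_matrix'],float);Rm=cv2.Rodrigues(np.array(c['rvec'],float))[0];t=np.array(c['tvec'],float).ravel()
    return K,Rm,t
def ray(cam,px):
    K,Rm,t=cal(cam);d=Rm.T@np.linalg.solve(K,[px[0],px[1],1.]);return -Rm.T@t,d/np.linalg.norm(d)
def atz(cam,px,z):
    o,d=ray(cam,px);return o+d*(z-o[2])/d[2]
def atplane(cam,px,p,n):
    o,d=ray(cam,px);return o+d*((np.array(p)-o)@n)/(d@n)
def tri(pa,pb,ca='side',cb='top'):
    o1,d1=ray(ca,pa);o2,d2=ray(cb,pb)
    A=np.stack([d1,-d2],1);s=np.linalg.lstsq(A,o2-o1,rcond=None)[0]
    a=o1+s[0]*d1;b=o2+s[1]*d2;return (a+b)/2,np.linalg.norm(a-b)
def proj(cam,p):
    K,Rm,t=cal(cam);q=K@(Rm@np.array(p,float)+t);return q[:2]/q[2]
E
python3 - <<'E'
from h import *
np.set_printoptions(precision=1,suppress=True)
save('side','s0');save('top','t0')
for c in('side','top'):
    print(c,ray(c,(320,200)))
    for n in ['gauge','gauge_foot','gauge_handle','stud_block','stud_crest','pointer_tip','mark_tip']:
        r=bot.spot_point(n,c); print(n,[(np.array(x['pixel']),round(x['confidence'],2)) for x in r[:2]])
o=bot.get_obs();print(o)
E
```

```text
pics
side (array([606.5, 817. , 669.8]), array([-0. , -0.8, -0.6]))
gauge [(array([334.8, 271.4]), 0.55)]
gauge_foot [(array([328.3, 275.4]), 0.86), (array([350.5, 317.7]), 0.74)]
gauge_handle [(array([350.7, 316.4]), 0.58)]
stud_block [(array([357.1, 195.1]), 0.73)]
stud_crest [(array([362.6, 178.1]), 0.66)]
pointer_tip [(array([333.9, 274.3]), 0.3)]
mark_tip [(array([278.9, 233.3]), 0.4)]
top (array([ 422.4,  -10.1, 1328.6]), array([ 0.1,  0. , -1. ]))
gauge [(array([237.9, 202.5]), 0.76)]
gauge_foot [(array([234.2, 200.9]), 0.81)]
gauge_handle [(array([187. , 211.3]), 0.55)]
stud_block [(array([360.3, 236.9]), 0.93), (array([289.2, 131.8]), 0.18)]
stud_crest []
pointer_tip []
mark_tip []
{'time_s': 0.8, 'qpos': array([-1.4,  0.4, -0. ,  1.6,  0. ,  1.1, -0.1]), 'joint_vel': array([ 0., -0., -0.,  0., -0.,  0.,  0.]), 'joint_efforts': array([  0. , -58.8,   0.6, -29.1,  -0.1,   0. ,   0. ]), 'tcp_pos': array([146.6, 607.6, 222.7]), 'tcp_rot': array([0.1, 1. , 0. , 0. ]), 'contact_force': array([-0. ,  0.5,  0.5]), 'ft_torque': array([-0.,  0., -0.]), 'opening': 1.0009828435088002}
```

View pics/s0.png

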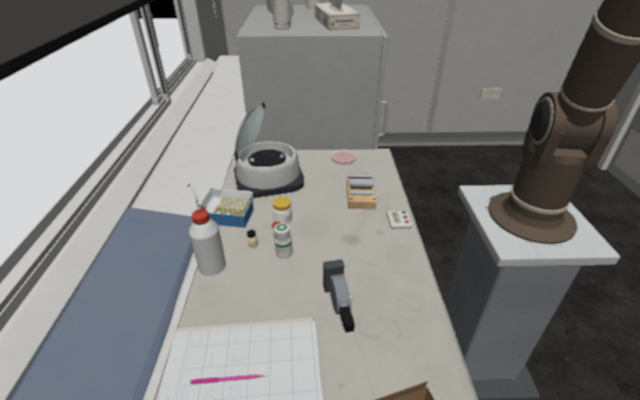

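View pics/t0.png

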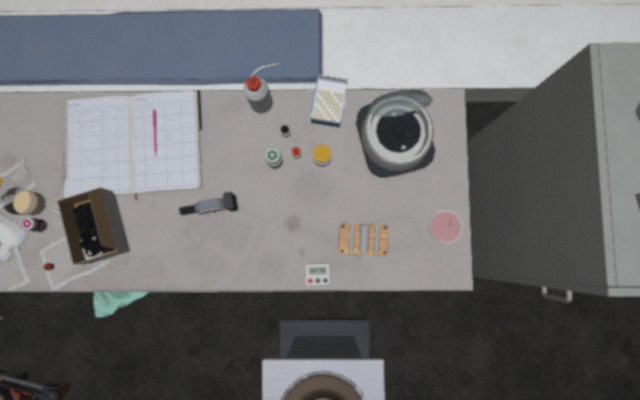

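The side view shows the gauge lying near (338,290), foot at about (333,268) and grip at (347,318). The stud block is at (361,192). In the top view the foot is at (230,202), the grip at (187,210) and the block at (364,239). Next I'll measure these more precisely.

```bash
python3 - <<'E'
from h import *
np.set_printoptions(precision=1,suppress=True)
save('side','s1',(300,150,420,340),3.1);save('top','t1',(160,170,420,300),3)
M={}
for c in('side','top'):
    for n in ['gauge','stud_block']:
        r=bot.cut_out(n,c); 
        if r:
            m=r[0]['mask'].astype(np.uint8);print(c,n,r[0]['confidence'],r[0]['rect'],m.sum(),cv2.minAreaRect(cv2.findNonZero(m)))
            if c=='top':
                b=cv2.boxPoints(cv2.minAreaRect(cv2.findNonZero(m)))
                for p in b: print('   z30',atz(c,p,30),'z0',atz(c,p,0))
print('foot tri',tri((328.3,275.4),(234.2,200.9)),'handle',tri((350.7,316.4),(187,211.3)))
print('crest side z60',atz('side',(362.6,178.1),60),'block top z0',atz('top',(360.3,236.9),0),'blk tri',tri((357.1,195.1),(360.3,236.9)))
for n in ['timer','dish','sample_jar','reagent_green','vial_black','vial_red']:
    r=bot.spot_point(n,'top')
    if r: print(n,r[0]['confidence'],atz('top',r[0]['pixel'],0))
E
```

```text
side stud_block 0.92 [344.0, 174.0, 375.2, 210.0] 925 ((360.0, 191.0), (34.0, 28.0), 90.0)
top gauge 0.57 [178.9, 193.1, 239.3, 216.1] 778 ((208.0363311767578, 204.13565063476562), (19.817819595336914, 58.81801986694336), 83.1572265625)
   z30 [578.3 389.3  30. ] z0 [581.9 398.6   0. ]
   z30 [596.5 232.1  30. ] z0 [600.5 237.7   0. ]
   z30 [543.3 224.9  30. ] z0 [546.1 230.3   0. ]
   z30 [525.2 381.3  30. ] z0 [527.6 390.3   0. ]
top stud_block 0.6 [336.2, 221.6, 388.7, 258.2] 1516 ((363.4413146972656, 238.8485565185547), (50.85910415649414, 31.415184020996094), 1.432096242904663)
   z30 [427.1 -39.5  30. ] z0 [427.2 -40.2   0. ]
   z30 [510.  -42.2  30. ] z0 [512. -43.   0.]
   z30 [ 506. -177.   30.] z0 [ 508.  -180.9    0. ]
   z30 [ 423.3 -173.3   30. ] z0 [ 423.4 -177.     0. ]
foot tri (array([571.6, 235.7,  33.1]), np.float64(5.6354849118216555)) handle (array([538.1, 357.3,  51. ]), np.float64(3.4501139642620062))
crest side z60 [ 459.9 -115.    60. ] block top z0 [ 472.8 -101.9    0. ] blk tri (array([ 473.4, -101.5,    8.7]), np.float64(2.058906529628522))
timer 0.9 [376.7  18.3   0. ]
dish 0.63 [ 490.3 -325.3    0. ]
sample_jar 0.58 [696.3  -3.    0. ]
reagent_green 0.49 [685.1 131.3   0. ]
vial_black 0.49 [765.3  92.    0. ]
vial_red 0.4 [708.4  71.3   0. ]
```

```bash
ls pics
```

```text
s0.png
s1.png
t0.png
t1.png
```

View pics/s1.png

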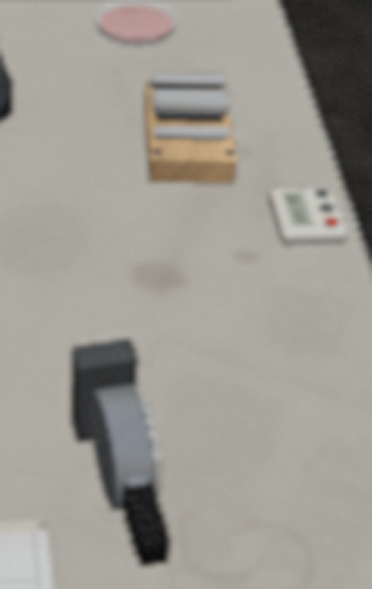

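View pics/t1.png

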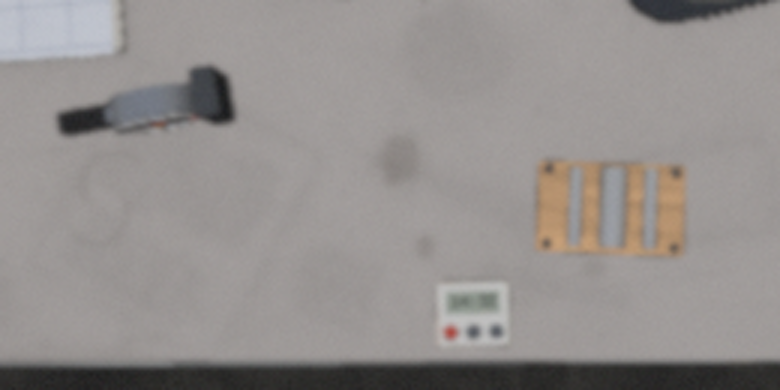

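```bash
cat >> h.py <<'E'
def gaugepts():
    P=[]
    for x in(-22,22):
        for y in(-40,40):
            for z in(0,22): P.append((x,y,z))
    foot=np.array(P,float)
    th=np.linspace(0,2*np.pi,40)
    hous=np.array([(x,40*np.cos(t),62+40*np.sin(t)) for x in(-13,13) for t in th])
    grip=np.array([(x,y,z) for x in(-10,10) for y in(-12,12) for z in(100,148)],float)
    return foot,hous,grip
def sil(cam,Rm,p,shape=(400,640),s=1):
    m=np.zeros((shape[0]*s,shape[1]*s),np.uint8)
    for g in gaugepts():
        q=np.array([proj(cam,Rm@v+p) for v in g])
        cv2.fillConvexPoly(m,cv2.convexHull((q*s).astype(np.int32)),1)
    return m
def outline(im,cam,Rm,p,s=1,col=(0,255,0)):
    for g in gaugepts():
        q=np.array([proj(cam,Rm@v+p) for v in g])
        cv2.polylines(im,[cv2.convexHull((q*s).astype(np.int32))],True,col,1)
E
cat > fit0.py <<'E'
from h import *
from scipy.optimize import minimize
np.set_printoptions(precision=3,suppress=True)
ims={c:bot.read_camera(c)[:,:,::-1].copy() for c in('side','top')}
M={}
for c in ims:
    for n in('gauge','gauge_foot','gauge_handle'):
        r=bot.cut_out(n,c)
        if r:
            print(c,n,r[0]['confidence'],r[0]['rect']);M[c]=r[0]['mask'];break
def Rl(a):
    z=np.array([-np.sin(a),np.cos(a),0]);y=np.array([0,0,-1.]);x=np.cross(y,z);return np.stack([x,y,z],1)
def cost(v):
    k=0
    for c in M:
        m=sil(c,Rl(v[2]/100),[v[0],v[1],40],s=4);m=cv2.resize(m.astype(np.float32),(640,400),interpolation=cv2.INTER_AREA)
        k+=np.abs(m-M[c]).sum()
    return k
r=minimize(cost,[570,236,12],method='Nelder-Mead',options=dict(initial_simplex=[[570,236,12],[580,236,12],[570,246,12],[570,236,22]],maxiter=80))
print(r.x,r.fun,{c:M[c].sum() for c in M})
for c,cr in(('side',(300,240,400,340)),('top',(160,170,280,240))):
    im=cv2.resize(ims[c],None,fx=4,fy=4);outline(im,c,Rl(r.x[2]/100),[r.x[0],r.x[1],40],4)
    cv2.imwrite(f'pics/f_{c}.png',im[cr[1]*4:cr[3]*4,cr[0]*4:cr[2]*4])
o=bot.get_obs();print(R.from_quat(o['tcp_rot']).as_matrix(),o['tcp_pos'],o['time_s'])
E
python3 fit0.py
```

```text
side gauge 0.79 [324.4, 261.3, 354.4, 335.7]
top gauge 0.61 [182.7, 192.8, 241.6, 213.1]Traceback (most recent call last):
  File "fit0.py", line 19, in <module>
    r=minimize(cost,[570,236,12],method='Nelder-Mead',options=dict(initial_simplex=[[570,236,12],[580,236,12],[570,246,12],[570,236,22]],maxiter=80))
    res = _minimize_neldermead(fun, x0, args, callback, bounds=bounds,
                               **options)
    fxe = func(xe)
    fx = function(np.copy(x), *(wrapper_args + args))
  File "fit0.py", line 16, in cost
    m=sil(c,Rl(v[2]/100),[v[0],v[1],40],s=4);m=cv2.resize(m.astype(np.float32),(640,400),interpolation=cv2.INTER_AREA)
  File "h.py", line 37, in sil
    q=np.array([proj(cam,Rm@v+p) for v in g])
                ~~~~^^^^^^^^^^^^
  File "h.py", line 23, in proj
    K,Rm,t=cal(cam);q=K@(Rm@np.array(p,float)+t);return q[:2]/q[2]
           ~~~^^^^^
  File "h.py", line 10, in cal
    c=bot.calibration(cam);K=np.array(c['camera_matrix'],float);Rm=cv2.Rodrigues(np.array(c['rvec'],float))[0];t=np.array(c['tvec'],float).ravel()
ValueError: time passes only in moves, steps and waits
```

```bash
sed -i 's/^def cal(cam):/import functools\n@functools.lru_cache\ndef cal(cam):/' h.py; python3 fit0.py
```

```text
side gauge 0.72 [321.8, 262.7, 353.8, 334.3]
top gauge 0.6 [181.4, 194.9, 240.3, 215.6]
[565.909 231.943  18.603] 199.625 {'side': np.int64(1456), 'top': np.int64(817)}
[[-0.972  0.235  0.   ]
 [ 0.235  0.972  0.   ]
 [-0.     0.    -1.   ]] [146.64  607.565 222.65 ] 1.8
```

```bash
python3 -c "
import cv2,numpy as np
a=cv2.imread('pics/f_side.png');b=cv2.imread('pics/f_top.png');print(a.shape,b.shape)
a=cv2.resize(a,(280,280));b=cv2.resize(b,(480,280));cv2.imwrite('pics/f.png',np.hstack([a,b]))"
```

```text
(400, 400, 3) (280, 480, 3)
```

View pics/f.png

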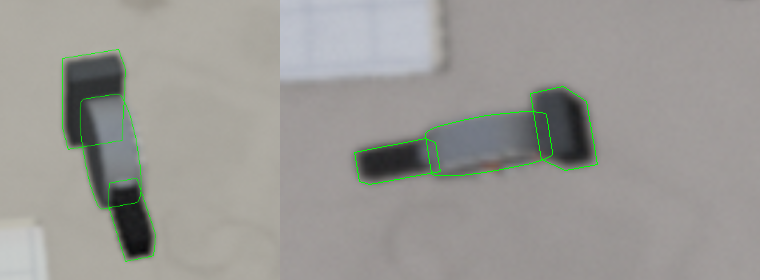

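```bash
cat >> h.py <<'E'
np.set_printoptions(precision=2,suppress=True)
def rel(Rt,pt,o=None):
    o=o or bot.get_obs();R0=R.from_quat(o['tcp_rot']);
    rv=np.degrees((R0.inv()*R.from_matrix(Rt)).as_rotvec());d=R0.inv().apply(np.array(pt)-o['tcp_pos'])
    print('rv',rv,'d',d,'|rot|',np.linalg.norm(rv),'dist',np.linalg.norm(d));return rv,d
def toolR(tz,ty):
    tz=np.array(tz,float);tz/=np.linalg.norm(tz);ty=np.array(ty,float);ty-=tz*(ty@tz);ty/=np.linalg.norm(ty)
    return np.stack([np.cross(ty,tz),ty,tz],1)
E
cat > p1.py <<'E'
from h import *
a=0.175;u=np.array([-np.sin(a),np.cos(a),0]);k=np.array([0,0,1.]);g=np.cross(u,k)
h=np.array([566,232,40])+124*u
t=np.radians(35);tz=-k*np.cos(t)-u*np.sin(t)
Rt=toolR(tz,g)
print(h)
rel(Rt,h+tz*19-tz*110); rel(Rt,h+tz*19)
E
python3 p1.py
```

```text
[544.41 354.11  40.  ]
rv [ 20.25 -30.95  64.23] d [-425.24 -105.24  108.11] |rot| 74.11875367925981 dist 451.20963294008567
rv [ 20.25 -30.95  64.23] d [-450.49 -163.06  198.22] |rot| 74.11875367925981 dist 518.4783184197702
```

Emit:
servo_tool --rows "20.2 -31 64.2 -425 -105 108 -1;20.2 -31 64.2 -425 -105 108 -1;20.2 -31 64.2 -425 -105 108 -1;20.2 -31 64.2 -425 -105 108 -1;20.2 -31 64.2 -425 -105 108 -1;20.2 -31 64.2 -425 -105 108 -1;20.2 -31 64.2 -425 -105 108 -1;20.2 -31 64.2 -425 -105 108 -1;20.2 -31 64.2 -425 -105 108 -1;20.2 -31 64.2 -425 -105 108 -1"

```text
time_s: 3.05
tcp_pos: [533.7, 407.8, 115.5]
tcp_rot: [0.612, 0.732, -0.192, 0.23]
contact_force: [0.2, -0.5, -0.5]
opening: 0.999
```

```bash
python3 p1.py; python3 -c "
from h import *
o=bot.get_obs();print(o['time_s'],o['qpos'],o['tcp_pos'])
save('side','s2',(260,180,460,340),4);save('top','t2',(100,120,340,280),3.2)"
```

```text
[544.41 354.11  40.  ]
rv [ 0.16 -0.16  0.15] d [-1.58  1.2   2.23] |rot| 0.2691758463586769 dist 2.9838997199514172
rv [ 0.16 -0.16  0.15] d [ -1.88   0.9  112.23] |rot| 0.2691758463586769 dist 112.25211266442376
3.05 [-1.19  0.87  0.44  1.29  0.14  1.41 -0.7 ] [533.69 407.82 115.48]
```

View pics/s2.png

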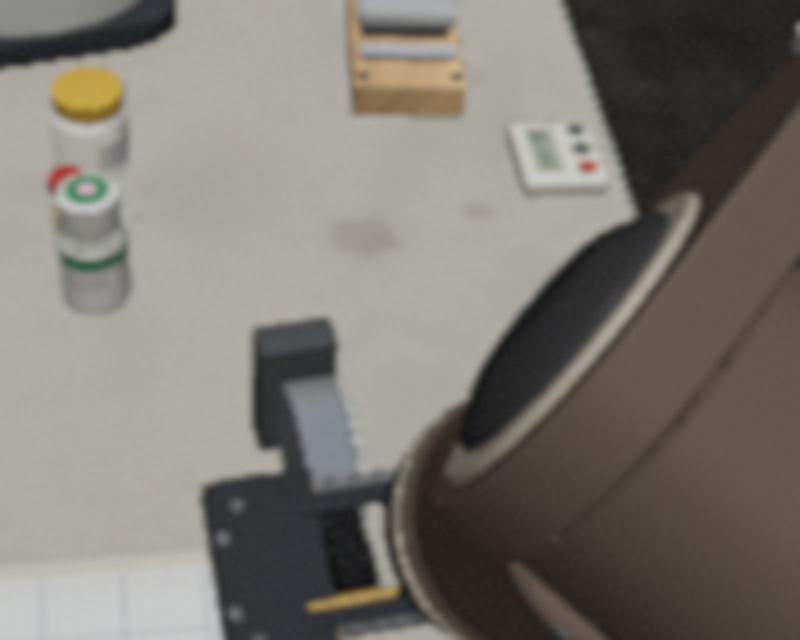

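View pics/t2.png

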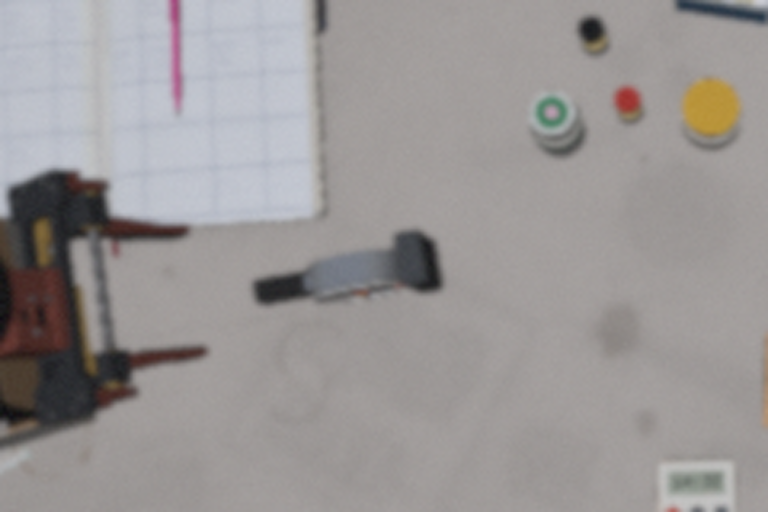

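The fingers straddle the grip: in the side view the grip shows between them, at about crop (350,545). Now I'll advance and close.

Emit:
servo_tool --rows "0 0 0 -1 1 30 -1;0 0 0 -2 1 60 -1;0 0 0 -2 1 90 -1;0 0 0 -2 1 108 -1;0 0 0 -2 1 112 -1;0 0 0 -2 1 112 0.5;0 0 0 -2 1 112 1;0 0 0 -2 1 112 1;0 0 0 -2 1 112 1;0 0 0 -2 1 112 1;0 0 0 -2 1 112 1" --grip_force 50

```text
time_s: 4.53
tcp_pos: [547.7, 341.1, 24.1]
tcp_rot: [0.613, 0.731, -0.193, 0.231]
contact_force: [0.5, -0.1, 0.5]
opening: 0.361
```

```bash
cat > p2.py <<'E'
from h import *
o=bot.get_obs();Rm=R.from_quat(o['tcp_rot']);M=Rm.as_matrix();p=o['tcp_pos'];g=p-19*M[:,2]
print(o['time_s'],p,'grasp',g,'opening',o['opening']*88,o['contact_force'])
g_ax=M[:,1].copy();g_ax[2]=0;g_ax/=np.linalg.norm(g_ax);u=np.cross([0,0,1],g_ax);k=np.array([0,0,1.])
print('u',u)
h0=g.copy()
for f in range(8,90,8):
    f=min(f,86);F=np.radians(f)
    # arc about lower foot edge
    h=h0+u*(124*np.cos(F)-40*np.sin(F)-124)+k*(124*np.sin(F)+40*np.cos(F)-40)
    Rt=R.from_rotvec(F*g_ax)*Rm
    pt=h+19*Rt.apply([0,0,1])
    rv=np.degrees((Rm.inv()*Rt).as_rotvec());d=Rm.inv().apply(pt-p);print(f,rv,d)
E
python3 p2.py
```

```text
4.525 [547.73 341.11  24.08] grasp [545.81 351.84  39.64] opening 31.725869725188044 [ 0.48 -0.11  0.5 ]
u [-0.17  0.98  0.  ]
8 [0.   8.   0.01] [-12.58   0.01 -10.11]
16 [ 0.01 16.    0.01] [-26.45   0.03 -18.38]
24 [ 0.01 24.    0.02] [-41.33   0.04 -24.63]
32 [ 0.02 32.    0.03] [-56.94   0.05 -28.75]
40 [ 0.02 40.    0.03] [-72.97   0.06 -30.66]
48 [ 0.03 48.    0.04] [-89.11   0.07 -30.32]
56 [ 0.03 56.    0.04] [-105.04    0.08  -27.73]
64 [ 0.04 64.    0.05] [-120.46    0.09  -22.96]
72 [ 0.04 72.    0.06] [-135.07    0.09  -16.08]
80 [ 0.04 80.    0.06] [-148.57    0.09   -7.24]
86 [ 0.05 86.    0.07] [-157.82    0.09    0.58]
```

Emit:
servo_tool --rows "0 0 0 0 0 0 1;0 0 0 0 0 0 1;0 0 0 0 0 0 1;0 0 0 0 0 0 1"

```text
time_s: 5.03
tcp_pos: [547.6, 341.1, 24.0]
tcp_rot: [0.613, 0.731, -0.193, 0.231]
contact_force: [-0.4, 0.9, 0.5]
opening: 0.222
```

```bash
python3 p2.py|head -2
```

```text
5.025 [547.63 341.11  24.05] grasp [545.71 351.84  39.61] opening 19.55846656751388 [-0.44  0.94  0.47]
u [-0.17  0.98  0.  ]
```

Emit:
servo_tool --rows "0 8 0 -13 0 -11 1;0 16 0 -27 0 -20 1;0 24 0 -42 0 -26 1;0 32 0 -58 0 -30 1;0 40 0 -74 0 -32 1;0 48 0 -90 0 -31 1;0 56 0 -106 0 -29 1;0 64 0 -122 0 -24 1;0 72 0 -136 0 -17 1;0 80 0 -150 0 -8 1;0 86 0 -159 0 0 1;0 86 0 -159 0 0 1"

```text
time_s: 6.52
tcp_pos: [571.3, 209.2, 113.0]
tcp_rot: [0.582, 0.69, 0.276, -0.329]
contact_force: [0.9, 0.1, -5.5]
opening: 0.228
```

```bash
python3 p2.py|head -2;python3 -c "
from h import *
o=bot.get_obs();print(o['time_s'],o['qpos'],o['tcp_pos'])
save('side','s3',(260,160,460,320),4);save('top','t3',(140,120,340,280),3.2)"
```

```text
6.525 [571.33 209.21 113.05] grasp [573.85 194.67 125.02] opening 20.06622261703285 [ 0.89  0.11 -5.5 ]
u [-0.17  0.99  0.  ]
6.525 [ 0.17  0.7  -0.2   1.77 -0.87  1.08  0.76] [571.33 209.21 113.05]
```

View pics/s3.png

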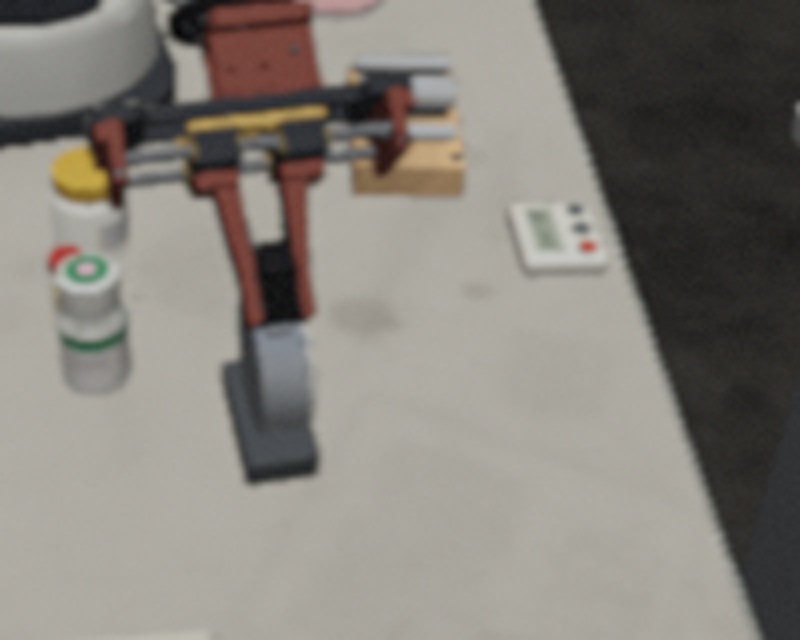

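View pics/t3.png

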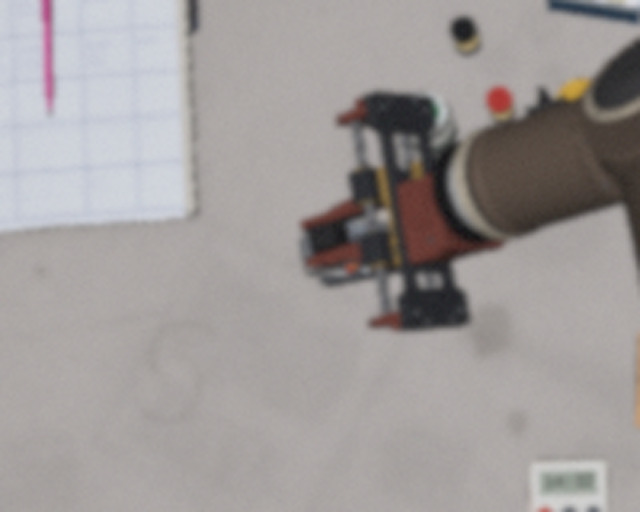

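The gauge is nearly upright, with its foot at about crop (270,440). I'll lower it a touch, open, and back off along the fingers.

Emit:
servo_tool --rows "0 2 0 0 0 0 1;0 3 0 -1 0 1 1;0 3 0 -1 0 1 0.3;0 3 0 -1 0 1 -0.2;0 3 0 -1 0 1 -0.5;0 3 0 -1 0 1 -0.7;0 3 0 -1 0 1 -1;0 3 0 -1 0 1 -1;0 3 0 -1 0 -30 -1;0 3 0 -1 0 -70 -1;0 3 0 -1 0 -110 -1;0 3 0 -1 0 -140 -1"

```text
time_s: 8.12
tcp_pos: [589.9, 103.5, 203.7]
tcp_rot: [0.573, 0.683, 0.292, -0.347]
contact_force: [0.7, 0.4, 0.9]
opening: 1.002
```

```bash
python3 -c "
from h import *
o=bot.get_obs();print(o['time_s'],o['qpos'],o['tcp_pos'])
save('side','s4',(260,160,460,320),4);save('top','t4',(140,120,340,280),3.2)"
```

```text
8.125 [ 0.31  0.65 -0.16  1.63 -0.79  1.36  0.72] [589.95 103.54 203.66]
```

View pics/s4.png

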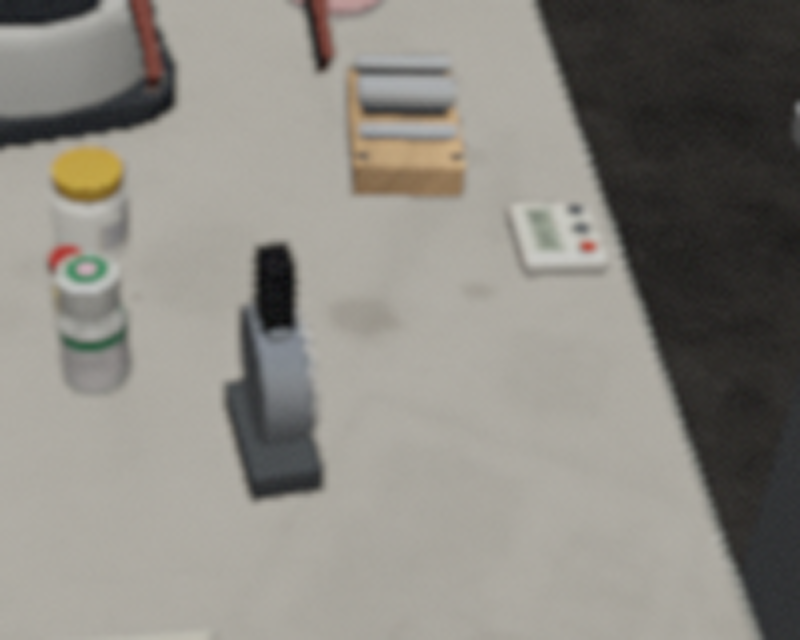

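View pics/t4.png

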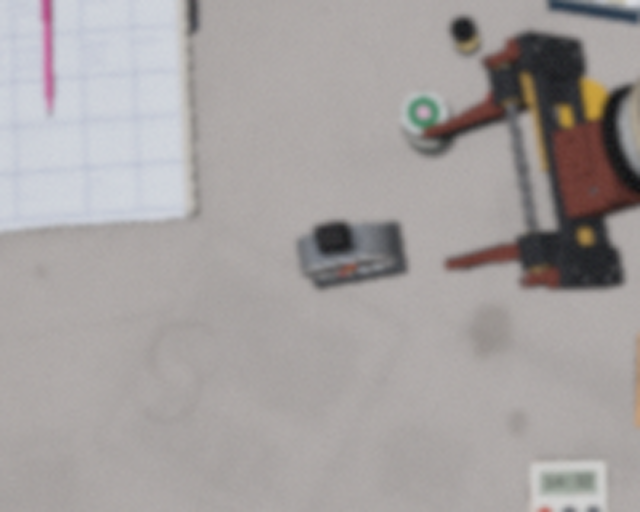

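The gauge is standing on its foot, at about crop (272,440) in the side view. Now I'll fit the upright gauge pose and the block pose from the masks.

```bash
cat > fit1.py <<'E'
from h import *
from scipy.optimize import minimize
ims={c:bot.read_camera(c)[:,:,::-1].copy() for c in('side','top')}
Rz=lambda a:R.from_rotvec([0,0,a]).as_matrix()
th=np.linspace(0,2*np.pi,24)
def box(x,y,z0,z1):return np.array([(i,j,k) for i in(-x,x) for j in(-y,y) for k in(z0,z1)],float)
def cyl(y,r,top):return np.array([(x,y+r*np.cos(t),top-r+r*np.sin(t)) for x in(-35,35) for t in th])
MOD={'gauge':list(gaugepts()),'stud_block':[box(40,65,0,30),cyl(0,12,60),cyl(-32,6,58.5),cyl(32,6,41)]}
def sil2(n,cam,Rm,p,s=4):
    m=np.zeros((400*s,640*s),np.uint8)
    for g in MOD[n]:
        q=np.array([proj(cam,Rm@v+p) for v in g]);cv2.fillConvexPoly(m,cv2.convexHull((q*s).astype(np.int32)),1)
    return m
for n,x0 in(('gauge',[572,236,17]),('stud_block',[467,-108,-3])):
    M={}
    for c in ims:
        r=bot.cut_out(n,c)
        if r: M[c]=r[0]['mask'];print(c,n,r[0]['confidence'],M[c].sum())
    def cost(v,M):
        k=0
        for c in M:
            m=sil2(n,c,Rz(v[2]/100),[v[0],v[1],0]);k+=np.abs(cv2.resize(m.astype(np.float32),(640,400),interpolation=cv2.INTER_AREA)-M[c]).sum()
        return k
    x0=np.array(x0,float)
    for MM in [M]+[{c:M[c]} for c in M]:
        r=minimize(cost,x0,args=(MM,),method='Nelder-Mead',options=dict(initial_simplex=[x0,x0+[8,0,0],x0+[0,8,0],x0+[0,0,8]],maxiter=80))
        print(n,list(MM),r.x,r.fun)
        if len(MM)==len(M): best=r.x
    for c,cr in(('side',(300,160,400,300)),('top',(200,170,400,270))):
        im=ims[c]=cv2.resize(ims[c],None,fx=4,fy=4) if ims[c].shape[0]==400 else ims[c]
        for g in MOD[n]:
            q=np.array([proj(c,Rz(best[2]/100)@v+[best[0],best[1],0]) for v in g]);cv2.polylines(im,[cv2.convexHull((q*4).astype(np.int32))],True,(0,255,0),1)
        cv2.imwrite(f'pics/g_{c}.png',im[cr[1]*4:cr[3]*4,cr[0]*4:cr[2]*4])
E
python3 fit1.py
```

```text
side gauge 0.63 1141
top gauge 0.92 525
gauge ['side', 'top'] [572.79 192.07  17.86] 172.6875
gauge ['side'] [572.46 192.59  21.4 ] 81.0
gauge ['top'] [571.99 191.15  25.54] 93.1875
side stud_block 0.94 933
top stud_block 0.92 1488
stud_block ['side', 'top'] [ 464.57 -110.24   -4.91] 129.625
stud_block ['side'] [ 464.56 -111.15   -6.66] 85.375
stud_block ['top'] [ 464.56 -110.06   -4.1 ] 47.3125
```

View pics/g_side.png

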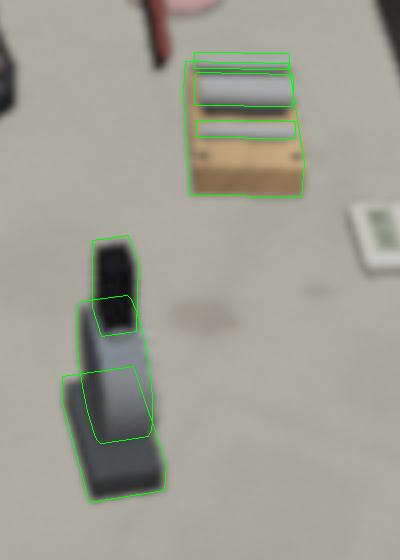

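View pics/g_top.png

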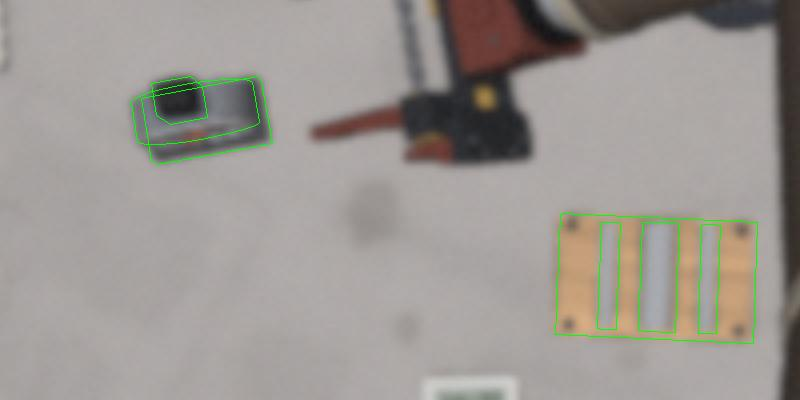

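```bash
cat > p3.py <<'E'
from h import *
a=0.178;u=np.array([-np.sin(a),np.cos(a),0])
Rt=toolR([0,0,-1],u)
print('way');rel(Rt,[570,150,270]);print('hover');rel(Rt,[572.5,192.2,190]);print('grasp');rel(Rt,[572.5,192.2,107])
o=bot.get_obs();print(o['qpos'],o['time_s'],cal('side')[0])
E
python3 p3.py
```

```text
way
rv [ 42.16 -42.18 -82.68] d [ 82.08 -10.73  -2.73] |rot| 101.94053344177678 dist 82.81955954643037
hover
rv [ 42.16 -42.18 -82.68] d [41.43 -0.77 77.5 ] |rot| 101.94053344177678 dist 87.88405948777861
grasp
rv [ 42.16 -42.18 -82.68] d [-25.76  -0.74 126.22] |rot| 101.94053344177678 dist 128.82471454263447
[ 0.31  0.65 -0.16  1.63 -0.8   1.36  0.72] 8.525 [[382.05   0.   319.96]
 [  0.   382.05 199.59]
 [  0.     0.     1.  ]]
```

Emit:
servo_tool --rows "0 0 0 60 0 -10 -1;42.2 -42.2 -82.7 82 -11 -3 -1;42.2 -42.2 -82.7 82 -11 -3 -1;42.2 -42.2 -82.7 82 -11 -3 -1;42.2 -42.2 -82.7 82 -11 -3 -1;42.2 -42.2 -82.7 82 -11 -3 -1;42.2 -42.2 -82.7 82 -11 -3 -1;42.2 -42.2 -82.7 82 -11 -3 -1;42.2 -42.2 -82.7 82 -11 -3 -1;42.2 -42.2 -82.7 82 -11 -3 -1;42.2 -42.2 -82.7 82 -11 -3 -1;42.2 -42.2 -82.7 82 -11 -3 -1"

```text
time_s: 10.02
tcp_pos: [569.3, 150.2, 270.6]
tcp_rot: [-0.09, 0.996, -0.001, 0.0]
contact_force: [-0.3, -0.2, 1.0]
opening: 1.003
```

```bash
python3 p3.py
```

```text
way
rv [-0.07  0.04  0.11] d [-0.68 -0.28  0.64] |rot| 0.13622244558851943 dist 0.9762434785588535
hover
rv [-0.07  0.04  0.11] d [-10.62  40.89  80.6 ] |rot| 0.13622244558851943 dist 90.99976676482092
grasp
rv [-0.07  0.04  0.11] d [-10.56  41.   163.6 ] |rot| 0.13622244558851943 dist 168.9868896656251
[-0.1   0.33 -0.32  1.61  0.11  1.22  1.31] 10.025 [[382.05   0.   319.96]
 [  0.   382.05 199.59]
 [  0.     0.     1.  ]]
```

Emit:
servo_tool --rows "0 0 0 -10.5 41 50 -1;0 0 0 -10.5 41 80 -1;0 0 0 -10.5 41 110 -1;0 0 0 -10.5 41 135 -1;0 0 0 -10.5 41 155 -1;0 0 0 -10.5 41 163 -1;0 0 0 -10.5 41 163 0;0 0 0 -10.5 41 163 0.5;0 0 0 -10.5 41 163 1;0 0 0 -10.5 41 163 1;0 0 0 -10.5 41 163 1;0 0 0 -10.5 41 163 1" --grip_force 40

```text
time_s: 11.52
tcp_pos: [574.0, 190.3, 107.8]
tcp_rot: [-0.088, 0.996, -0.001, 0.001]
contact_force: [-1.1, -0.1, -0.5]
opening: 0.36
```

Emit:
servo_tool --rows "0 0 0 0 0 0 1;0 0 0 0 0 0 1;0 0 0 0 0 0 1;0 0 0 0 0 0 1;0 0 0 0 0 0 1"

```text
time_s: 12.15
tcp_pos: [573.8, 190.4, 107.5]
tcp_rot: [-0.088, 0.996, -0.001, 0.001]
contact_force: [-1.2, 1.5, -2.1]
opening: 0.272
```

```bash
python3 fit1.py | grep gauge; python3 -c "
from h import *
o=bot.get_obs();print(o['time_s'],o['qpos'],o['tcp_pos'],o['contact_force'],o['opening']*88)
save('side','s5',(260,160,460,320),4)"
```

```text
side gauge 0.89 847
top gauge 0.38 50
gauge ['side', 'top'] [572.24 190.23  17.25] 889.125
gauge ['side'] [572.44 189.94  19.78] 330.75
gauge ['top'] [603.83 238.34 -65.93] 600.6875
12.45 [-0.18  0.52 -0.31  1.75  0.19  0.91  1.18] [573.96 190.07 107.56] [-0.88  1.31 -3.22] 23.81639578379722
```

View pics/s5.png

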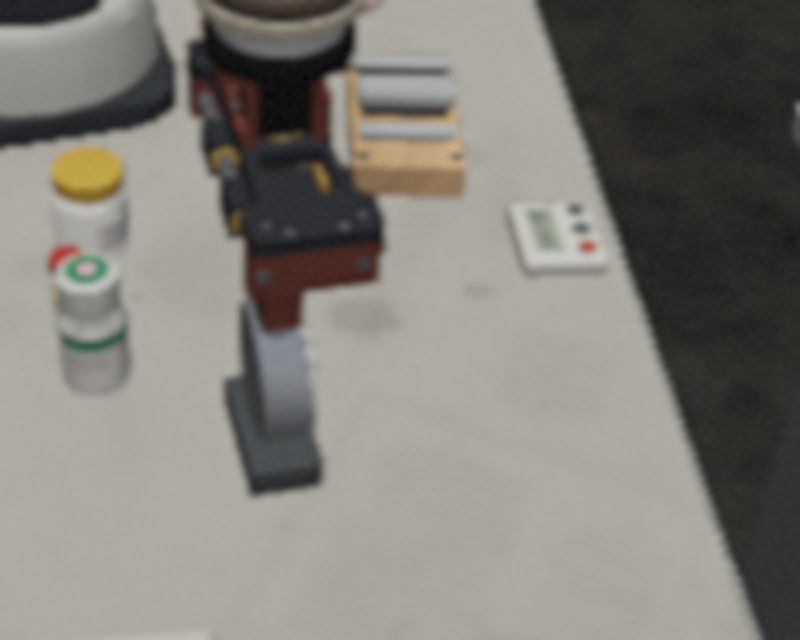

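Gripped: the opening is 23.8 mm against the 24 mm grip. Next I'll lift it and show the dial to the side camera.

```bash
cat > p4.py <<'E'
from h import *
rel(toolR([0,0,-1],[1,0,0]),[560,470,500]);o=bot.get_obs();print(o['qpos'],o['time_s'],R.from_quat(o['tcp_rot']).as_matrix())
E
python3 p4.py
```

```text
rv [ -0.03   0.16 100.12] d [ -35.94  277.21 -393.01] |rot| 100.1213501660562 dist 482.28386518289966
[-0.18  0.52 -0.31  1.75  0.19  0.91  1.18] 12.5 [[-0.98 -0.18  0.  ]
 [-0.18  0.98 -0.  ]
 [-0.   -0.   -1.  ]]
```

Emit:
servo_tool --rows "0 0 0 0 0 -40 1;0 0 0 0 0 -95 1;0 0 8 -5 40 -140 1;0 0 18 -10 80 -180 1;0 0 28 -15 120 -220 1;0 0 38 -20 160 -260 1;0 0 48 -25 190 -300 1;0 0 58 -30 220 -330 1;0 0 68 -33 250 -360 1;0 0 78 -36 270 -380 1;0 0 88 -36 277 -390 1;0 0 96 -36 277 -393 1"

```text
time_s: 14.0
tcp_pos: [559.5, 470.1, 498.0]
tcp_rot: [0.683, 0.731, 0.001, 0.002]
contact_force: [-0.4, -1.1, -4.6]
opening: 0.273
```

Emit:
servo_tool --rows "0 0 4 0 0 0 1;0 0 4 0 0 0 1;0 0 4 0 0 0 1;0 0 4 0 0 0 1;0 0 4 0 0 0 1;0 0 4 0 0 0 1;0 0 4 0 0 0 1;0 0 4 0 0 0 1"

```text
time_s: 15.0
tcp_pos: [559.4, 469.3, 498.9]
tcp_rot: [0.706, 0.708, 0.001, 0.001]
contact_force: [0.5, 0.4, -5.4]
opening: 0.273
```

```bash
python3 p4.py; python3 -c "
from h import *
save('side','s6')
for n in('pointer_tip','mark_tip','gauge_pointer','gauge_mark','gauge_foot'):
    for x in bot.spot_point(n,'side')[:1]: print(n,x)
"
```

```text
rv [0.19 0.02 0.13] d [ 0.66  0.58 -1.12] |rot| 0.23329628952450185 dist 1.4209993587934127
[-0.85  0.58  0.21  0.71 -0.12  1.85 -0.71] 15.0 [[-0.  1.  0.]
 [ 1.  0. -0.]
 [-0.  0. -1.]]
pointer_tip {'pixel': [356.0, 206.8], 'confidence': 0.65}
mark_tip {'pixel': [346.1, 200.1], 'confidence': 0.46}Traceback (most recent call last):
  File "<string>", line 5, in <module>
    for x in bot.spot_point(n,'side')[:1]: print(n,x)
             ~~~~~~~~~~~~~~^^^^^^^^^^
ValueError: it knows: dish, gauge, gauge_foot, gauge_handle, mark_tip, pointer_tip, reagent_green, sample_jar, stud_block, stud_crest, timer, vial_black, vial_red
```

View pics/s6.png

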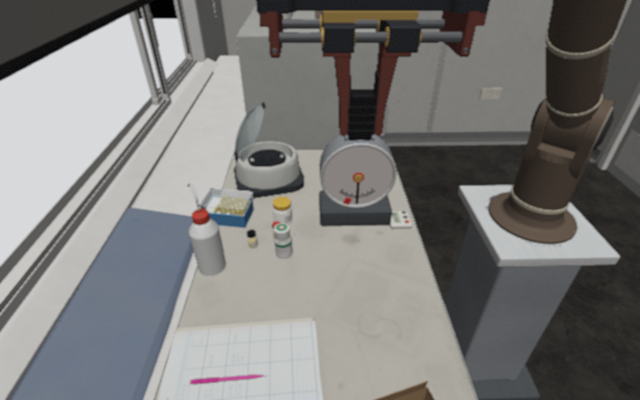

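The dial faces the camera, with its hub at about (358,178), the pointer down to about (357,204) and the red mark at (347,201). Now I'll measure the angles in the dial plane.

```bash
cat > ang.py <<'E'
from h import *
import sys
def measure(tag,n=5):
    o=bot.get_obs();M=R.from_quat(o['tcp_rot']).as_matrix()
    nrm=M[:,0]; fp=o['tcp_pos']+M[:,0]*14   # dial face plane (tool x = out of dial)
    gy=M[:,1]; gz=-M[:,2]
    pc=o['tcp_pos']+M[:,2]*(107.5-62)+M[:,0]*14
    c=proj('side',pc);
    # rectified picture: 6 px/mm, gauge y to the LEFT, z up
    s=6;H=42
    ims=[]
    for i in range(n):
        ims.append(bot.read_camera('side').astype(np.float32))
    im=np.mean(ims,0)
    src=[];dst=[]
    for a,b in((-H,-H),(H,-H),(H,H),(-H,H)):
        src.append(proj('side',pc+a*gy+b*gz));dst.append(((H-a)*s,(H-b)*s))
    T=cv2.getPerspectiveTransform(np.float32(src),np.float32(dst))
    r=cv2.warpPerspective(im,T,(2*H*s,2*H*s),flags=cv2.INTER_CUBIC).clip(0,255).astype(np.uint8)
    cv2.imwrite(f'pics/{tag}.png',r[:,:,::-1]);return r
if __name__=='__main__':
    r=measure(sys.argv[1],int(sys.argv[2]) if len(sys.argv)>2 else 4).astype(int)
    red=(r[...,0]-np.maximum(r[...,1],r[...,2]))
    n,l,st,ce=cv2.connectedComponentsWithStats((red>40).astype(np.uint8))
    for i in range(1,n):
        if st[i,4]>50: print('red blob',ce[i],st[i])
    print(bot.get_obs()['time_s'])
E
python3 ang.py d1
```

```text
red blob [251.89 242.39] [ 220  215   71   70 2130]
red blob [195.31 433.05] [ 170  403   51   61 2168]
15.35
```

View pics/d1.png

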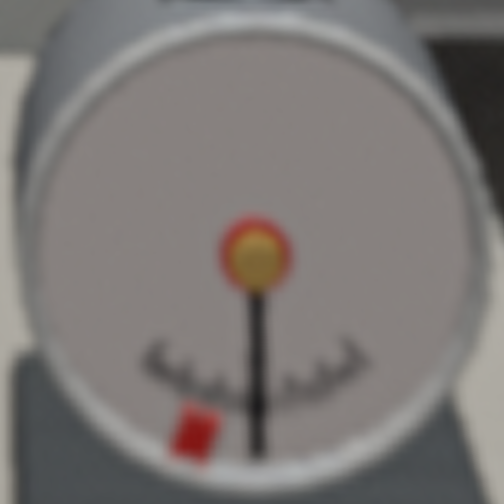

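Emit:
servo_tool --rows "4 0 0 0 0 30 1;9 0 0 0 0 60 1;14 0 0 0 0 60 1;18.9 0 0 0 0 60 1;18.9 0 0 0 0 60 1;18.9 0 0 0 0 60 1;18.9 0 0 0 0 60 1;18.9 0 0 0 0 60 1;18.9 0 0 0 0 60 1;18.9 0 0 0 0 60 1;18.9 0 0 0 0 60 1;18.9 0 0 0 0 60 1"

```text
time_s: 16.85
tcp_pos: [550.9, 468.1, 487.1]
tcp_rot: [0.698, 0.705, -0.005, -0.129]
contact_force: [-3.3, 3.5, -4.3]
opening: 0.27
```

Emit:
servo_tool --rows "0 0 0 0 0 0 1;0 0 0 0 0 0 1;0 0 0 0 0 0 1;0 0 0 0 0 0 1;0 0 0 0 0 0 1;0 0 0 0 0 0 1;0 0 0 0 0 0 1;0 0 0 0 0 0 1"

```text
time_s: 17.85
tcp_pos: [556.8, 462.6, 474.1]
tcp_rot: [0.705, 0.699, -0.015, -0.12]
contact_force: [-0.0, 0.2, -4.4]
opening: 0.268
```

```bash
python3 ang.py d2; python3 p4.py
```

```text
red blob [253.06 239.37] [ 218  213   71   64 2073]
red blob [194.43 426.56] [ 170  398   50   58 2108]
18.05
rv [-10.96  -8.59  -0.44] d [ 11.15  -1.72 -24.62] |rot| 13.933789884921232 dist 27.078190080211765
[-0.46  0.64 -0.48  0.72  0.04  1.85 -0.85] 18.05 [[ 0.02  0.98 -0.19]
 [ 0.99  0.01  0.15]
 [ 0.15 -0.19 -0.97]]
```

View pics/d2.png

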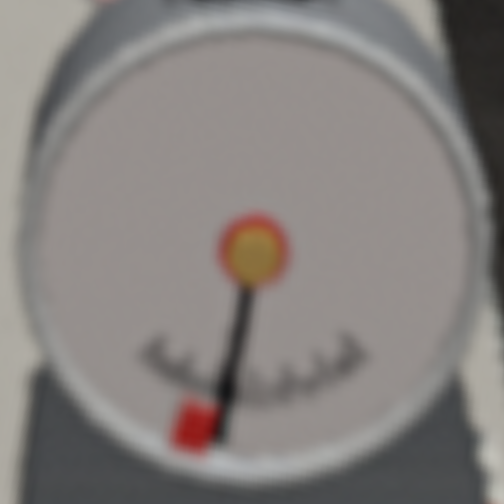

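```bash
python3 - <<'E'
import cv2,numpy as np
for f in('d1','d2'):
    r=cv2.imread(f'pics/{f}.png')[:,:,::-1].astype(int)
    red=r[...,0]-np.maximum(r[...,1],r[...,2]); warm=r[...,0]-r[...,2]
    # hub: warm blob near the centre (ring+brass)
    m=(warm>35).astype(np.uint8);n,l,st,ce=cv2.connectedComponentsWithStats(m)
    for i in range(1,n):
        if st[i,4]>500: print(f,'warm',ce[i],st[i]); 
    hub=[ce[i]+0 for i in range(1,n) if st[i,4]>500 and abs(ce[i][1]-250)<30][0]
    mk=[ce[i]+0 for i in range(1,n) if st[i,4]>500 and ce[i][1]>380][0]
    yy=np.arange(300,385,1)
    xs=[]
    for y in yy:
        row=r[y].sum(1);lo=int(hub[0]-70);seg=np.maximum(0,330-row[lo:lo+140])
        k=np.argmax(cv2.GaussianBlur(seg.astype(np.float32).reshape(1,-1),(0,0),3));w=seg[max(0,k-14):k+15];xs.append(lo+max(0,k-14)+(w*np.arange(len(w))).sum()/max(w.sum(),1))
    p=np.polyfit(yy,xs,1);ptr=-np.arctan(p[0]);print('line slope angle',ptr,'x at hub row',np.polyval(p,hub[1]),'hub',hub,'resid',np.std(np.polyval(p,yy)-xs))
    print('mark',np.arctan((hub[0]-mk[0])/(mk[1]-hub[1])),np.hypot(*(mk-hub))/6)
E
```

```text
d1 warm [254.89863975 253.88152699] [ 219  214   74   80 4558]
d1 warm [195.24162185 433.06123293] [ 169  402   54   63 2417]
line slope angle -0.00844999675659035 x at hub row 256.0679866713345 hub [254.89863975 253.88152699] resid 0.17985019131433805
mark 0.3214011679893288 31.475001901580224
d2 warm [253.58024407 250.12779185] [ 217  212   73   77 4343]
d2 warm [194.27408056 426.17119089] [ 169  397   52   59 2284]
line slope angle 0.2288332539662118 x at hub row 257.70869493645534 hub [253.58024407 250.12779185] resid 0.5744740626868318
mark 0.32494253440439913 30.96077239264747
```

```bash
cat > p5.py <<'E'
from h import *
th=0.332
rel(toolR([-np.sin(th),0,-np.cos(th)],[1,0,0]),[520,450,340]);o=bot.get_obs();print(o['qpos'],o['time_s'])
M=R.from_quat(o['tcp_rot']).as_matrix();print('lean',np.arctan2(-M[2,1],-M[2,2]))
E
python3 p5.py
```

```text
rv [ 8.02 -8.54  0.98] d [-33.14 -10.72 135.25] |rot| 11.759392401103396 dist 139.66334025383242
[-0.46  0.64 -0.48  0.72  0.04  1.85 -0.85] 18.05
lean 0.19332280652367487
```

Emit:
servo_tool --rows "0 0 0 -10 0 35 1;3 -3 0 -20 -5 70 1;6 -6 0 -30 -10 105 1;8 -8.5 1 -33 -11 135 1;8 -8.5 1 -33 -11 135 1;8 -8.5 1 -33 -11 135 1;8 -8.5 1 -33 -11 135 1"

```text
time_s: 18.92
tcp_pos: [520.4, 450.4, 342.4]
tcp_rot: [0.698, 0.697, -0.115, -0.117]
contact_force: [-0.8, 0.4, -5.6]
opening: 0.271
```

```bash
python3 p5.py
```

```text
rv [ 0.19 -0.19 -0.  ] d [-0.44  0.42  2.36] |rot| 0.26571378551544084 dist 2.437393985890933
[-0.46  0.7  -0.48  0.94  0.05  1.77 -0.86] 18.925
lean 0.3287326653784279
```

Emit:
servo_tool --rows "0.2 0 0 0 0 0 1;0.2 0 0 0 0 0 1;0.2 0 0 0 0 0 1;0.2 0 0 0 0 0 1;0.2 0 0 0 0 0 1;0.2 0 0 0 0 0 1;0.2 0 0 0 0 0 1;0.2 0 0 0 0 0 1;0.2 0 0 0 0 0 1;0.2 0 0 0 0 0 1;0.2 0 0 0 0 0 1;0.2 0 0 0 0 0 1"

```text
time_s: 20.42
tcp_pos: [519.8, 450.1, 340.3]
tcp_rot: [0.697, 0.697, -0.118, -0.118]
contact_force: [0.3, -0.0, -4.1]
opening: 0.268
```

```bash
python3 p5.py; python3 ang.py d3; python3 ang.py d3b
```

```text
rv [-0.18 -0.04 -0.01] d [-0.08  0.33  0.23] |rot| 0.18152735685351695 dist 0.40678164651890564
[-0.46  0.7  -0.48  0.94  0.05  1.78 -0.86] 20.425
lean 0.33508413156944306
red blob [254.72 233.  ] [ 221  208   67   55 2157]
red blob [195.78 417.64] [ 176  396   42   40 1157]
20.625
red blob [254.79 233.11] [ 221  208   67   55 2160]
red blob [195.87 417.59] [ 176  396   43   40 1169]
20.825
```

View pics/d3.png

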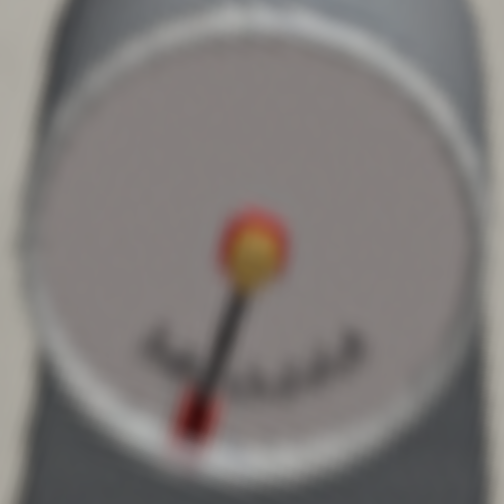

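View pics/d3b.png

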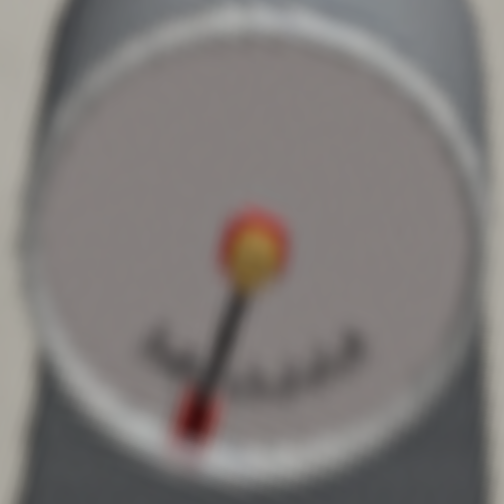

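The pointer lies on the red mark at a tool lean of about 0.335 rad: its tip is at (197,412) in the rectified view, and the mark is centred at x≈197. Now to the rail, upright first.

```bash
cat > p6.py <<'E'
from h import *
import sys
yaw=-0.042;C=np.array([464.6,-110.1,60]);gx=np.array([np.cos(yaw),np.sin(yaw),0]);gy=np.array([-np.sin(yaw),np.cos(yaw),0]);k=np.array([0,0,1.])
def pose(th,slip=0.,dz=0.,H=107.5):
    # foot underside tangent to rail; foot centre displaced along foot by -slip from contact
    n=gy*np.sin(th)+k*np.cos(th);t=gy*np.cos(th)-k*np.sin(th)
    f=C-12*k+12*n-slip*t
    return toolR(-n,gy), f+H*n+1.5*gx+dz*k
if __name__=='__main__':
    o=bot.get_obs();print(o['qpos'],o['time_s'],o['tcp_pos'],o['contact_force'],o['opening']*88)
    M=R.from_quat(o['tcp_rot']).as_matrix();print('lean',np.arctan2(-M[2,1],-M[2,2]),'toolyaw',np.arctan2(-M[0,1],M[1,1]))
    Rt,p=pose(0)
    print('way');rel(Rt,[500,150,330],o);print('hover');rel(Rt,p+[0,0,35],o);print('touch');rel(Rt,p,o)
E
python3 p6.py
```

```text
[-0.46  0.7  -0.48  0.94  0.05  1.78 -0.86] 20.825 [519.79 450.07 340.3 ] [ 1.16  0.44 -5.02] 23.961858957137075
lean 0.33509599893821485 toolyaw -1.5711315797888865
way
rv [-15.27 -14.69 -86.73] d [-300.08  -15.21   16.02] |rot| 89.27889605730974 dist 300.89661971399426
hover
rv [-15.27 -14.69 -86.73] d [-560.34   -5.21  147.39] |rot| 89.27889605730974 dist 579.4224400728899
touch
rv [-15.27 -14.69 -86.73] d [-560.36    6.3   180.45] |rot| 89.27889605730974 dist 588.7284703998859
```

Emit:
servo_tool --rows "-2 -2 -9 -30 -2 2 1;-4 -4 -18 -60 -4 4 1;-5 -5 -27 -95 -6 6 1;-7 -7 -36 -130 -8 8 1;-8 -8 -45 -165 -9 10 1;-10 -10 -54 -200 -11 12 1;-11 -11 -63 -235 -13 14 1;-13 -12 -72 -270 -14 15 1;-14 -14 -81 -300 -15 16 1;-15.3 -14.7 -86.7 -300 -15 16 1;-15.3 -14.7 -86.7 -300 -15 16 1"

```text
time_s: 22.2
tcp_pos: [499.7, 149.4, 330.5]
tcp_rot: [0.022, 1.0, -0.0, 0.0]
contact_force: [-0.7, -0.3, -4.6]
opening: 0.27
```

```bash
python3 p6.py
```

```text
[ 0.27  0.24 -0.79  1.65  0.18  1.33  0.98] 22.2 [499.74 149.45 330.48] [-0.7  -0.33 -4.62] 23.786818827259108
lean 0.00013758987631751473 toolyaw -0.04468620946946744
way
rv [-0.01  0.04 -0.15] d [-0.24  0.56  0.48] |rot| 0.1603490549606824 dist 0.7791608730117089
hover
rv [-0.01  0.04 -0.15] d [  22.11 -260.84  128.  ] |rot| 0.1603490549606824 dist 291.39014886596885
touch
rv [-0.01  0.04 -0.15] d [  22.13 -260.83  163.  ] |rot| 0.1603490549606824 dist 308.36981455295376
```

Emit:
servo_tool --rows "0 0 0 4 -40 20 1;0 0 0 8 -90 40 1;0 0 0 12 -140 60 1;0 0 0 16 -190 80 1;0 0 0 20 -235 100 1;0 0 0 22 -261 120 1;0 0 0 22 -261 128 1;0 0 0 22 -261 128 1;0 0 0 22 -261 128 1;0 0 0 22 -261 128 1"

```text
time_s: 23.45
tcp_pos: [467.8, -108.8, 202.6]
tcp_rot: [0.021, 1.0, 0.0, 0.001]
contact_force: [0.3, 0.1, -4.3]
opening: 0.271
```

```bash
python3 p6.py;python3 -c "
from h import *
save('side','s7',(310,120,420,220),7);save('top','t7',(300,170,430,280),6)"
```

```text
[ 0.67  0.24 -0.63  1.93  0.17  1.02  1.49] 23.45 [ 467.77 -108.81  202.56] [ 0.29  0.12 -4.27] 23.85317327123603
lean -0.00012013915481161405 toolyaw -0.0411943357864732
way
rv [0.01 0.09 0.05] d [ -21.73  259.93 -127.38] |rot| 0.09703010505292024 dist 290.2813968141783
hover
rv [0.01 0.09 0.05] d [ 1.62 -1.42  0.05] |rot| 0.09703010505292024 dist 2.1529764847951256
touch
rv [0.01 0.09 0.05] d [ 1.67 -1.42 35.05] |rot| 0.09703010505292024 dist 35.123531963192406
```

View pics/s7.png

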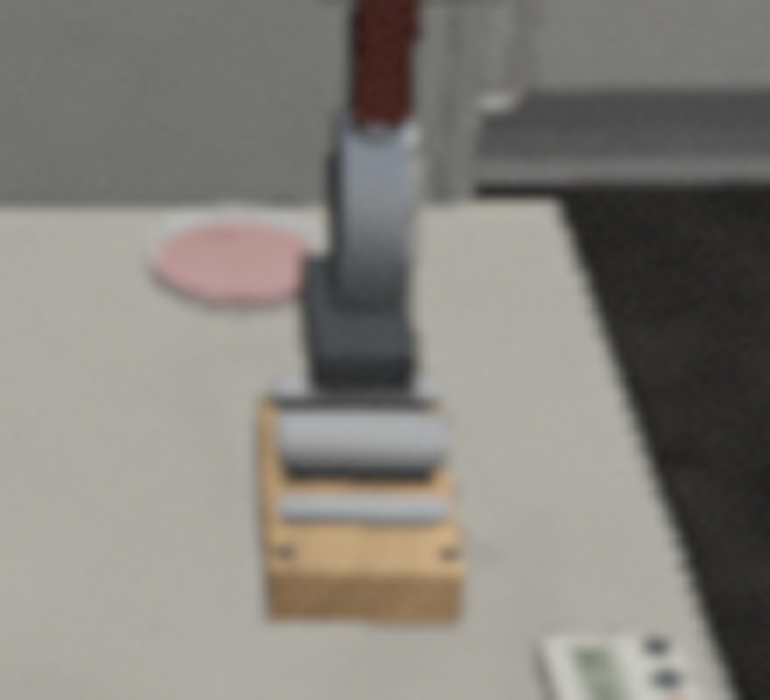

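View pics/t7.png

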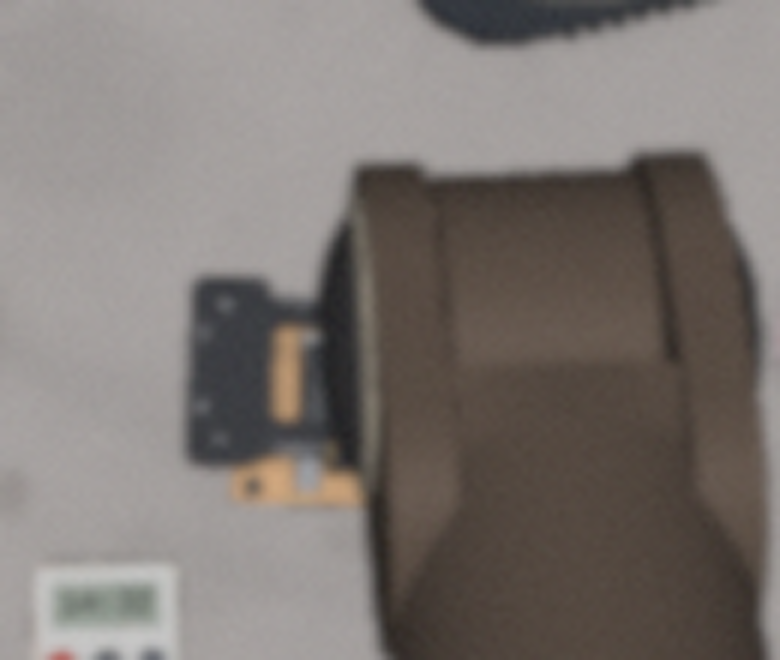

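Emit:
servo_tool --rows "0 0 0 1.6 -1.4 12 1;0 0 0 1.6 -1.4 24 1;0 0 0 1.6 -1.4 30 1;0 0 0 1.6 -1.4 33 1;0 0 0 1.6 -1.4 34 1;0 0 0 1.6 -1.4 34 1;0 0 0 1.6 -1.4 34 1"

```text
time_s: 24.42
tcp_pos: [465.8, -111.1, 168.1]
tcp_rot: [0.021, 1.0, 0.0, 0.0]
contact_force: [-0.6, -0.2, -5.0]
opening: 0.272
```

```bash
python3 p6.py
```

```text
[ 0.66  0.29 -0.62  1.97  0.2   0.94  1.47] 24.425 [ 465.77 -111.06  168.15] [-0.56 -0.16 -5.03] 23.894155094636226
lean -0.00014871186028033546 toolyaw -0.04250389477747404
way
rv [ 0.01  0.06 -0.03] d [ -23.27  262.3  -161.79] |rot| 0.06421623035651454 dist 309.0622246447181
hover
rv [ 0.01  0.06 -0.03] d [ -0.33   0.91 -34.35] |rot| 0.06421623035651454 dist 34.367326648670414
touch
rv [ 0.01  0.06 -0.03] d [-0.29  0.91  0.65] |rot| 0.06421623035651454 dist 1.1516784356044574
```

Emit:
servo_tool --rows "0 0 0 0 1 0.7 1;0 0 0 0 1 1 1;0 0 0 0 1 1 1;0 0 0 0 1 1 1"

```text
time_s: 24.92
tcp_pos: [466.0, -110.5, 167.6]
tcp_rot: [0.021, 1.0, -0.0, 0.001]
contact_force: [-0.6, -2.6, 5.6]
opening: 0.272
```

```bash
python3 p6.py|head -3
```

```text
[ 0.66  0.29 -0.62  1.97  0.2   0.94  1.46] 24.925 [ 465.96 -110.47  167.56] [-0.57 -2.63  5.64] 23.922671587794706
lean 0.0006464556982871301 toolyaw -0.0426963125330888
way
```

```bash
cat > ov.py <<'E'
from h import *
from p6 import *
import sys
o=bot.get_obs();M=R.from_quat(o['tcp_rot']).as_matrix()
Rg=np.stack([-M[:,0],M[:,1],-M[:,2]],1);p=o['tcp_pos']+M[:,2]*107.5-1.5*Rg[:,0]
print('foot',p,'rel crest (block axes)',[(p-C)@gx,(p-C)@gy,(p-C)[2]],'axis clearance',(C-12*k-p)@M[:,2]-12)
im=cv2.resize(bot.read_camera('side')[:,:,::-1].copy(),None,fx=6,fy=6,interpolation=cv2.INTER_CUBIC)
raw=im.copy();outline(im,'side',Rg,p,6)
cr=np.s_[130*6:220*6,325*6:390*6]
cv2.imwrite(f'pics/{sys.argv[1]}.png',np.hstack([raw[cr],im[cr]]))
E
python3 ov.py ov1
```

```text
foot [ 464.61 -110.48   60.06] rel crest (block axes) [np.float64(0.02407610668779818), np.float64(-0.3839852963589754), np.float64(0.06090871999685277)] axis clearance 0.060613293095823195
```

View pics/ov1.png

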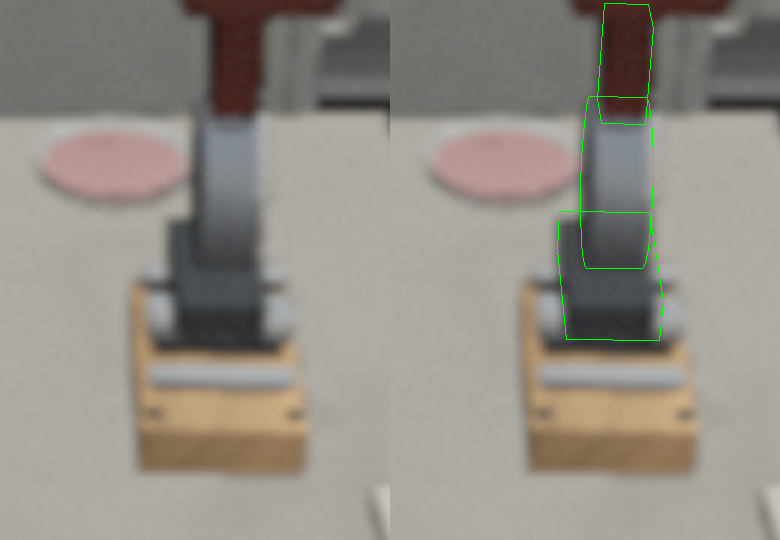

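```bash
cat > p7.py <<'E'
from p6 import *
R0,p0=pose(0)
for deg in(3,6,9,12,15,17,19.15):
    th=np.radians(deg);Rt,p=pose(th,6*th)
    print(deg,np.degrees(R.from_matrix(R0.T@Rt).as_rotvec()),R0.T@(p-p0))
E
python3 p7.py
```

```text
3 [ 3.  0. -0.] [-0.    5.94  0.15]
6 [ 6.  0. -0.] [ 0.   11.87  0.59]
9 [ 9. -0. -0.] [ 0.   17.76  1.32]
12 [12.  0.  0.] [ 0.   23.62  2.35]
15 [15. -0.  0.] [ 0.   29.41  3.67]
17 [17.  0. -0.] [-0.   33.24  4.7 ]
19.15 [19.15  0.    0.  ] [ 0.   37.31  5.95]
```

Emit:
servo_tool --rows "3 0 0 0 6 0 1;6 0 0 0 12 0.4 1;9 0 0 0 18 1.1 1;12 0 0 0 23.6 2.1 1;15 0 0 0 29.4 3.4 1;17 0 0 0 33.2 4.5 1;19.15 0 0 0 37.3 5.8 1;19.15 0 0 0 37.3 5.8 1;19.15 0 0 0 37.3 5.8 1;19.15 0 0 0 37.3 5.8 1"

```text
time_s: 26.22
tcp_pos: [467.9, -71.5, 161.5]
tcp_rot: [0.021, 0.986, -0.165, -0.002]
contact_force: [-0.3, 4.7, 5.0]
opening: 0.274
```

```bash
python3 p6.py|head -2; python3 ov.py ov2
```

```text
[ 0.29  0.31 -0.58  2.01  0.56  1.05  0.92] 26.225 [467.92 -71.51 161.48] [-0.33  4.75  5.  ] 24.07237699212023
lean 0.33104567467260965 toolyaw -0.04264455255603778
foot [ 465.16 -106.37   59.81] rel crest (block axes) [np.float64(0.4003738755369878), np.float64(3.7510051818958914), np.float64(-0.18560968298029223)] axis clearance 0.3913056617044397
```

View pics/ov2.png

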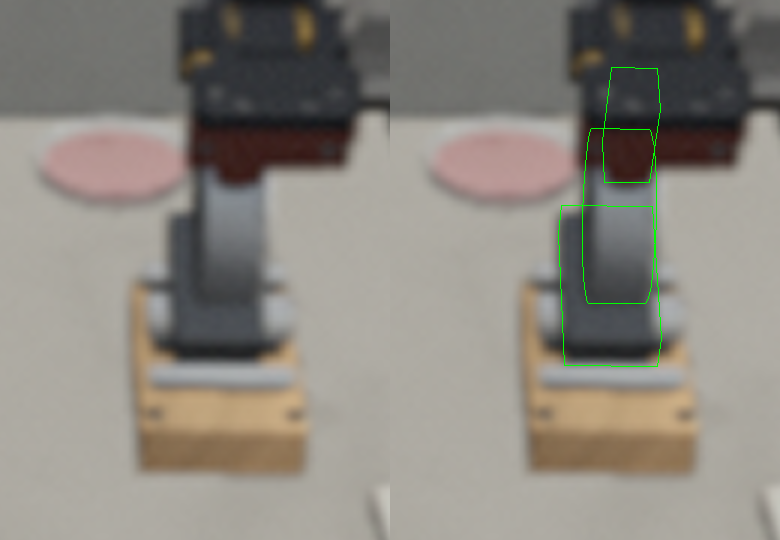

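Emit:
servo_tool --rows "0.1 0 0 0 0.2 -0.4 1;0.1 0 0 0 0.2 -0.4 1;0.1 0 0 0 0.2 -0.4 1;0.1 0 0 0 0.2 -0.4 1;0.1 0 0 0 0.2 -0.4 1;0.1 0 0 0 0.2 -0.4 1;0.1 0 0 0 0.2 -0.4 1;0.1 0 0 0 0.2 -0.4 1;0.1 0 0 0 0.2 -0.4 1;0.1 0 0 0 0.2 -0.4 1" --grip_force 60

```text
time_s: 27.52
tcp_pos: [467.8, -71.3, 161.5]
tcp_rot: [0.021, 0.986, -0.166, -0.003]
contact_force: [0.7, 5.4, 2.9]
opening: 0.271
```

```bash
for i in 1 2 3; do python3 p6.py|head -2; done; python3 ov.py ov3; python3 -c "
from h import *
save('top','t8',(300,170,430,280),6)
r=bot.cut_out('gauge','side');print(r and (r[0]['confidence'],r[0]['rect']))
for n in ('pointer_tip','mark_tip'):
  for c in ('side','top'): print(n,c,bot.spot_point(n,c)[:1])"
```

```text
[ 0.29  0.31 -0.58  2.01  0.57  1.05  0.92] 27.525 [467.84 -71.34 161.47] [0.71 5.35 2.85] 23.822629372178653
lean 0.3334634014288494 toolyaw -0.04235390779712398
[ 0.29  0.31 -0.58  2.01  0.57  1.05  0.92] 27.525 [467.84 -71.34 161.47] [0.71 5.35 2.85] 23.822629372178653
lean 0.3334634014288494 toolyaw -0.04235390779712398
[ 0.29  0.31 -0.58  2.01  0.57  1.05  0.92] 27.525 [467.84 -71.34 161.47] [0.71 5.35 2.85] 23.822629372178653
lean 0.3334634014288494 toolyaw -0.04235390779712398
foot [ 465.05 -106.44   59.89] rel crest (block axes) [np.float64(0.29321220916983876), np.float64(3.6765891323140667), np.float64(-0.10814981224281439)] axis clearance 0.43967455761102947
(0.61, [353.8, 161.0, 368.9, 192.9])
pointer_tip side []
pointer_tip top [{'pixel': [286.2, 132.9], 'confidence': 0.36}]
mark_tip side []
mark_tip top [{'pixel': [289.6, 132.2], 'confidence': 0.17}]
```

View pics/t8.png

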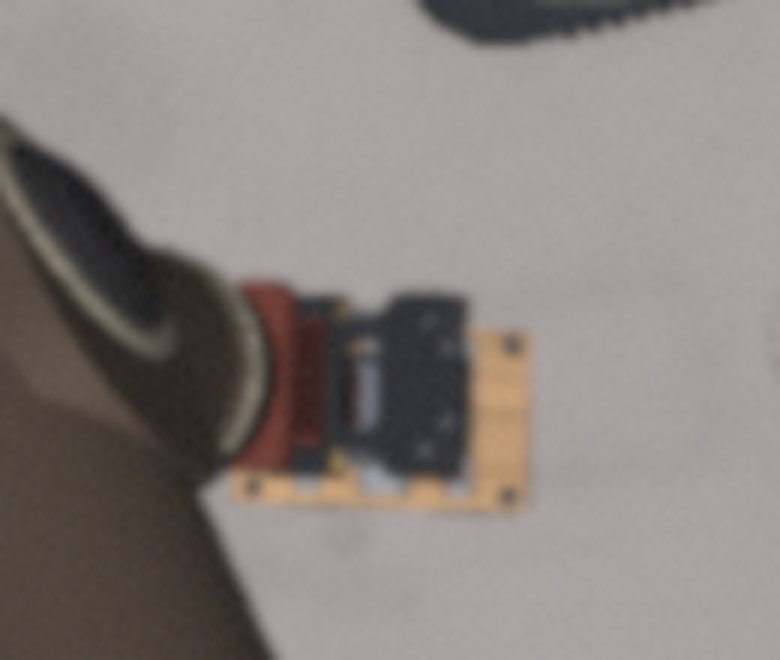

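Emit:
servo_tool --rows "0 0 0 0 0.4 0 1;0 0 0 0 0.4 0 1;0 0 0 0 0.4 0 1;0 0 0 0 0.4 0 1;0 0 0 0 0.4 0 1;0 0 0 0 0.4 0 1;0 0 0 0 0.4 0 1;0 0 0 0 0.4 0 1;0 0 0 0 0.4 0 1;0 0 0 0 0.4 0 1;0 0 0 0 0.4 0 1;0 0 0 0 0.4 0 1"

```text
time_s: 29.38
tcp_pos: [467.9, -71.3, 161.4]
tcp_rot: [0.021, 0.986, -0.166, -0.003]
contact_force: [1.5, 5.4, 3.3]
opening: 0.268
```

```bash
python3 p6.py|head -2; python3 ov.py ov4
```

```text
[ 0.29  0.31 -0.58  2.01  0.57  1.06  0.92] 29.375 [467.85 -71.25 161.44] [1.45 5.4  3.32] 23.606099753313245
lean 0.33411104339108877 toolyaw -0.04247066231631168
foot [ 465.06 -106.42   59.88] rel crest (block axes) [np.float64(0.3008286076540692), np.float64(3.6988439466364764), np.float64(-0.11809036575156995)] axis clearance 0.4372990398747678
```

View pics/ov4.png

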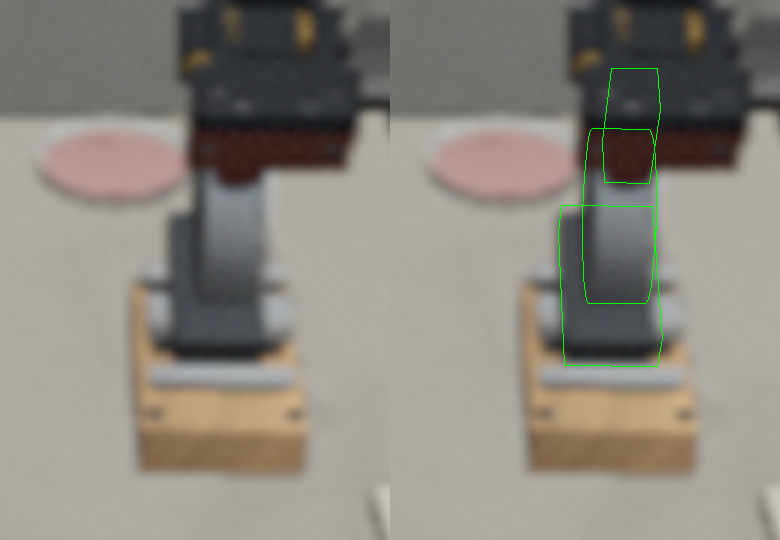

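```bash
cat > ov5.py <<'E'
from h import *
from p6 import *
o=bot.get_obs();M=R.from_quat(o['tcp_rot']).as_matrix()
Rg=np.stack([-M[:,0],M[:,1],-M[:,2]],1);p=o['tcp_pos']+M[:,2]*107.5-3*Rg[:,0]
im=np.mean([bot.read_camera('side')[:,:,::-1].astype(np.float32) for _ in range(4)],0)
S=12;im=cv2.resize(im,None,fx=S,fy=S,interpolation=cv2.INTER_CUBIC).clip(0,255).astype(np.uint8)
im=cv2.convertScaleAbs(im,alpha=1.6)
outs=[im.copy()]
for d in(0,-0.1):
    a=im.copy();dR=R.from_rotvec(-d*Rg[:,0]).as_matrix()
    g=p+107*Rg[:,2]*0
    Q={}
    for v in gaugepts()[0]: Q[tuple(v)]=proj('side',dR@(Rg@v)+p)+[0,0.9]
    ks=list(Q)
    for i in ks:
        for j in ks:
            if i<j and sum(x!=y for x,y in zip(i,j))==1: cv2.line(a,tuple(int(x*S) for x in Q[i]),tuple(int(x*S) for x in Q[j]),(0,255,0) if d==0 else (0,255,255),1)
    outs.append(a)
cr=np.s_[157*S:200*S,346*S:368*S]
cv2.imwrite('pics/ov5.png',np.hstack([x[cr] for x in outs]))
E
python3 ov5.py
```

```text
(no output)
```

View pics/ov5.png

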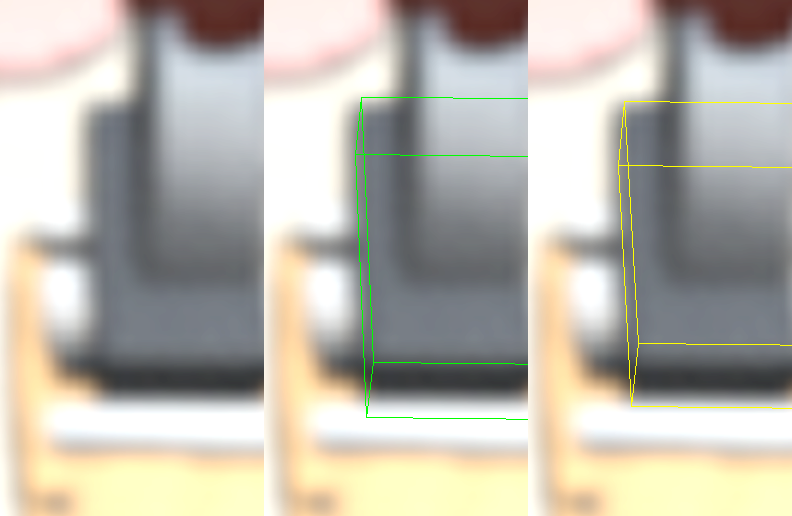

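```bash
python3 - <<'E'
from h import *
for f in('ov1','ov4'):
    im=cv2.imread(f'pics/{f}.png').astype(float).mean(2)
    for c0,c1 in((182,192),(215,250)):
        col=im[:,c0:c1].mean(1)
        # native pixel rows
        print(f,c0,{130+i/6:int(col[i]) for i in range(195,400,6)} if 0 else ' '.join(f'{130+i/6:.1f}:{col[i]:.0f}' for i in range(198,396,6)))
E
cat > mod.py <<'E'
from p6 import *
def rows(th,tcp,slipx=3):
    n=gy*np.sin(th)+k*np.cos(th);t=gy*np.cos(th)-k*np.sin(th)
    p=np.array(tcp)-107.5*n-slipx*gx
    out=[]
    for (y,z) in((-40,22),(40,22),(40,0)):
        out.append(proj('side',p+t*y+n*z+(5)*gx)[1])
    return np.array(out)
print('upright model',rows(0,[465.96,-110.47,167.56]))
for th in(.234,.284,.334,.384):
    # rotate about grip point: grasp is 19+... fixed
    tcp=np.array([467.85,-71.25,161.44]);n0=gy*np.sin(.334)+k*np.cos(.334);n=gy*np.sin(th)+k*np.cos(th)
    g=tcp+19*n0;print(th,rows(th,g-19*n))
for nm,y,r,top in(('rail+32',32,6,41),('rail0',0,12,60)):
    a=[proj('side',C-[0,0,60]+gy*(y+r*np.cos(q))+k*(top-r+r*np.sin(q)))[1] for q in np.linspace(0,6.28,60)];print(nm,min(a),max(a))
E
python3 mod.py
```

```text
ov1 182 163.0:143 164.0:145 165.0:141 166.0:118 167.0:83 168.0:67 169.0:66 170.0:68 171.0:69 172.0:69 173.0:70 174.0:72 175.0:75 176.0:77 177.0:77 178.0:76 179.0:76 180.0:74 181.0:63 182.0:53 183.0:48 184.0:48 185.0:49 186.0:53 187.0:52 188.0:70 189.0:114 190.0:151 191.0:169 192.0:174 193.0:158 194.0:132 195.0:137
ov1 215 163.0:120 164.0:114 165.0:108 166.0:102 167.0:96 168.0:90 169.0:84 170.0:79 171.0:74 172.0:70 173.0:66 174.0:64 175.0:70 176.0:77 177.0:79 178.0:78 179.0:79 180.0:78 181.0:68 182.0:55 183.0:49 184.0:48 185.0:50 186.0:53 187.0:51 188.0:61 189.0:97 190.0:138 191.0:166 192.0:176 193.0:165 194.0:140 195.0:132
ov4 182 163.0:148 164.0:145 165.0:120 166.0:83 167.0:69 168.0:70 169.0:70 170.0:70 171.0:70 172.0:70 173.0:72 174.0:71 175.0:70 176.0:71 177.0:73 178.0:73 179.0:72 180.0:74 181.0:75 182.0:77 183.0:78 184.0:78 185.0:78 186.0:73 187.0:58 188.0:38 189.0:38 190.0:86 191.0:146 192.0:172 193.0:158 194.0:132 195.0:137
ov4 215 163.0:137 164.0:138 165.0:135 166.0:131 167.0:128 168.0:124 169.0:120 170.0:115 171.0:110 172.0:104 173.0:98 174.0:90 175.0:84 176.0:78 177.0:74 178.0:70 179.0:66 180.0:66 181.0:71 182.0:78 183.0:79 184.0:80 185.0:80 186.0:76 187.0:61 188.0:40 189.0:37 190.0:81 191.0:144 192.0:174 193.0:166 194.0:140 195.0:132
upright model [165.31 180.22 186.73]
0.234 [167.84 188.34 193.57]
0.284 [166.06 187.38 192.31]
0.334 [164.25 186.34 190.95]
0.384 [162.41 185.23 189.52]
rail+32 190.33760165788922 194.50404156222768
rail0 178.3720819016657 186.58202236582
```

The side-view edge rows match a lean of about 0.33 rad once I correct for the roughly 1 px bias seen when the gauge was upright. Contact is steady, so I'm handing in.

```bash
python3 -c "
from rig import bot
o=bot.get_obs();print(o['time_s'],o['joint_vel'],o['contact_force']);print(bot.finish_job())"
```

```text
29.625 [ 5.24608117e-04  6.23077182e-04  7.97220594e-04  1.43620723e-05
 -5.33664956e-04  6.96641930e-04  9.65814910e-04] [0.405918   6.63863762 3.04160084]
the job is handed in; nothing more can be done
None
```

I stood the gauge up on the bench, set it on the middle rail and rocked it to the mark, then handed in at 29.6 s while still holding it there.

- **Standing it up:** I turned the gauge over its lower foot edge and released it. The pictures showed it standing on its foot. I then took it again by the grip from above.
- **Finding the mark:** I held the dial up to the side camera and leaned the gauge until the pointer lay on the middle of the red mark. That was at a tool lean of about 0.335 rad. The mark by itself measured about 0.32–0.33 rad.
- **On the rail:** I lowered it upright onto the middle rail and felt contact at the expected height. Then I rocked it towards +y.

Last checks:
- **Lean:** The tool lean was 0.334 rad.
- **Contact:** The foot was pressing on the rail with an estimated 9–10 N, and the arm was still.
- **Position:** The middle of the foot was within about 0.5 mm of the contact line. This rests on a block position good to about 2 mm.
- **Squareness:** The dial's yaw matched the block's fitted yaw, −0.042 rad. The camera fits for the block's yaw ranged from −0.04 to −0.07.

**Not confirmed or not agreeing:**
- On the rail neither camera can see the dial, so the pointer was not seen on the mark there. The final reading relies on the lean.
- Foot edges in the side view gave 0.33–0.35 rad individually, but their spacing gave about 0.305 ± 0.03.
- A small sideways force of about 5–6 N stayed on the tool after I tried to relieve it.
- I did not re-measure the other things on the bench at the end. No contact with them showed in the pictures or forces.

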